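Lay the last butter pack flat and shut the box

TASK

One of the two foil-wrapped butter packs in the open wooden box has been left standing on its long edge and sticks out above the rim. Lay it down flat on the bottom of the box beside the other pack, which stays flat in the box too, and then, with nothing sticking out, swing the lid fully shut. Leave the wooden moulds, the spatula and the spare pack on the table where they are.

Things in the scene. Friction and masses are not known exactly. Their poses are not given: they have to be found in the camera images.
- box: Open-topped light wooden box, fixed to the table. Outside 130 mm (its x) x 246 mm (its y) x 50 mm high; walls and floor 8 mm thick: inside 114 x 230 mm, 42 mm deep. Origin: centre of its underside, on the table. z up, +x towards the hinged side (away from the robot, turned up to 26 degrees), y along its length and the hinge.
- lid (a joint): Lid angle in rad: 0 fully shut on the rim, 1.57 upright, at the start 1.75 to 2.1, leaning back away from the robot. A stiff hinge (about 0.2 N m of friction) holds it wherever it is left, so it must be pushed all the way down. The lid is a wooden board 130 mm (hinge to free edge) x 246 mm x 10 mm thick, 0.2 kg.
- lid_hinge (a point): Point on the lid's hinge line, half-way along it: on the upper far edge of the box, 65 mm along the box's +x from the box centre, 50.5 mm above the table. The shut lid's underside lies at this height, its top 10 mm higher.
- lid_handle (a point): Tip of the small dark wooden knob on the outer face of the lid, half-way along the box's length, 100 mm from the hinge line; the point is 35 mm out from the outer face. The rest of the outer face is plain.
- upright_center (a point): Centre of the pack standing on its long edge in the box: firm foil-wrapped block, pale yellow band, 0.25 kg, 100 (its x, across the box) x 35 (y) x 75 mm (z, up at the start); top 33 mm above the rim. It stands near the box's +y or -y end, some 20 mm from that end wall, with free floor towards the middle. Lying flat its y is vertical (either way) and its centre 25.5 mm above the table.
- flat_center (a point): Centre of the other butter pack, the same kind of block, lying flat near the opposite end of the box: 100 mm (its x, across the box) by 75 mm (its y) by 35 mm (its z, vertical); centre 25.5 mm above the table.
- mould_a_mid (a point): Bystander: empty wooden butter mould, 150 x 85 x 45 mm, on the table; point at its centre.
- mould_b_mid (a point): Bystander: wooden butter mould filled with butter, 150 x 85 x 45 mm, on the table; point at its centre.
- spare_mid (a point): Bystander: spare foil-wrapped butter pack lying flat on the table, 100 x 75 x 35 mm; point at its centre.
- spatula_mid (a point): Bystander: spatula lying on the table; point near its middle, 8 mm above the table.

How it is judged:
By the outcome, as a careful person would: the job done as asked, in the order asked, and still so for the second after the job is handed in, with the robot touching nothing.
It also fails if it takes over 48 s, if anything falls off the work surface, if the arm or the gripper's body presses on something with over 40 N, if the wrist force passes 120 N, or if a joint passes its speed limit or range.

ROBOT

A 6-joint arm with a two-finger parallel gripper is mounted at the origin on the work surface. World frame = base frame: x ahead of the robot, y to its left, z up, the work surface at z = 0. Lengths are in mm, angles in rad, forces in N, time in s.
With the tool pointing down it reaches from about 275 to 750 mm from the base axis. Payload 10.2 kg.
Tool frame: the origin (TCP) lies between the finger pads; the fingertips stand 17 mm ahead of it and the grasp point (between the pads) lies 2 mm behind it; y points along the fingers, x is the direction in which the jaws open and shut, and the axes are right-handed (so a half turn about y gives the same grasp; the last joint's range is limited). The gripper opens to 85 mm and grips with 20 to 120 N. Pads are 22 mm wide; open, the fingers measure 114 mm over their backs; the gripper's body (76 mm by 85 mm) begins 54 mm behind the grasp point. The pads swing forward as they close: fully open they stand 13 mm farther back than shut.
Start: joints at [-1.557, 0.313, 1.498, -0, 1.331, -0.223], TCP at [123.148, -510.359, 248.294] pointing down, gripper open.
Joint ranges: [-2.94, 2.94], [-0.97, 2.17], [0.19, 2.56], [-1.23, 4.37], [0.02, 3.11], [-2.88, 2.88]. Speed limits (rad/s): [2.39, 2.39, 3.01, 3.14, 3.14, 3.14].

INTERFACE

Orientations are given as a unit quaternion [w, x, y, z].
In Python, from rig import ctrl gives the robot as it stands.
- The arm moves only by the tool jog_arm, never from a script. Its argument "targets" is a list of rows, each an object with "offset": the shift along the tool's x, y, z in m, a list of three; "yaw": the turn about the tool's y in rad. In form: [{"offset": [dx, dy, dz], "yaw": yaw}, ...]. A call has 1 to 12 rows; each row is the pose to reach, as a shift and turn from the pose measured when the call began, along the tool's axes at that moment; what a row does not reach only later rows make up. A row lasts 1/12 s, in which the tool goes at most 41.7 mm and 7.16 degrees, less where a joint would pass 70% of its speed; a pose out of reach is approached as far as the arm can. A call with a gripper value outside its range is refused whole. "fingers" is the finger opening in m, from 0 to 0.0854, set as the call begins (left out, the last holds). The fingers move at their own pace and stop on an object; "grip_force" is the grip in N (left out, the last holds). Time passes only in rows, so rows that repeat a pose let the fingers close. It gives the time, the measured TCP pose, the force and the opening at its end, in the units of the state.
- ctrl.sense(): the state, without advancing time (a new reading comes with each control period).
- ctrl.capture(name): name is "scene" or "side" or "wrist"; returns a dict with "img" (420x560x3 uint8, red, green, blue), "intrinsics" (3x3 intrinsics, pixels), "T" (4x4, takes a point from camera to world coordinates); the wrist camera has in their place "mount" (4x4, takes a point from camera to tool coordinates, whose origin is the TCP and whose axes are the tool frame's). Camera axes: x right, y up, looking along -z (the intrinsics and any distortion apply to the point x, -y, -z); pixel columns grow to the right and rows downward; lengths in mm; the calibration is good to about 2 mm. A picture is of the moment at which its call begins: read the wrist's pose just before it. There is no depth.
- ctrl.finish_job(): hands the job in, once; it reports no verdict.
Trained networks look in the newest picture that a camera, given by its name, has taken for a name from the list of things; names that differ only in an ending like _2 or _b are one class to them, and where a whole thing is asked for, a point or a joint stands for the part that bears it (a point fixed in the world has none). Each returns a list of dicts, best first, with "score" (0 to 1); they miss things now and then, are a little off and sometimes report something else, mostly with a low value. They report only what shows in the picture. A call takes as long as a camera call.
- ctrl.boxes_of(camera, target): "box" ([left, top, right, bottom] in pixels, round what is visible of it).
- ctrl.regions_of(camera, target): "region" (420x560 bool, what is visible of it) and "box" ([left, top, right, bottom] in pixels, round what is visible of it).
The state is a dict: "time_s": time; "joints": joint angles; "dq": joint speeds; "tau": joint torques, N m; "eef_pos": TCP position; "ee_rot": TCP orientation; "force": force on the tool from outside, world axes, zero at the start; "wrist_torque": the same for the moment, N m; "grip_width": opening from 0.0 (shut) to 1.0 (fully open).
Only numpy, scipy, OpenCV 4.12 (cv2) and the standard library are available. Lean on these libraries where they do the work, as an engineer would, in place of code of your own. Each camera call takes 0.05 s, during which the arm holds its last target.

## Working session

There is one attempt and no reset: what is moved stays moved. The work goes in short steps, Python scripts to look and compute and a tool call to move; the robot and the scene stay as the last step left them, time stands still between calls to the robot, and variables do not carry over. Pictures are saved under pics/ and viewed, and the job is handed in when it is done.

Besides the shell and the picture viewer there is one more tool, called after "Emit:" in YAML: its name, and indented under it one key for each argument. jog_arm: Moves the arm, as the interface text tells. Its arguments: {"type":"object","properties":{"targets":{"type":"array"},"fingers":{"type":"number"},"grip_force":{"type":"number"}},"required":["targets"]}

```bash
ls; mkdir -p pics
python3 - <<'E'
from rig import ctrl
import cv2,numpy as np
print(ctrl.sense())
for n in ["scene","side","wrist"]:
    c=ctrl.capture(n); cv2.imwrite(f"pics/{n}0.png",c["img"][:,:,::-1])
    print(n,c["intrinsics"].tolist(),np.round(c.get("T",c.get("mount")),4).tolist(),[k for k in c])
    if n!="wrist":
        for t in ["box","lid_handle","upright_center","flat_center","mould_a_mid","spare_mid","spatula_mid","lid"]:
            print(t,[(np.round(d["box"]).tolist(),round(d["score"],2)) for d in ctrl.boxes_of(n,t)][:3])
print(ctrl.sense()["time_s"])
E
```

```text
pics
{'time_s': 0.0, 'joints': array([-1.55740875e+00,  3.13449083e-01,  1.49844871e+00,  4.55924380e-05,
        1.33098956e+00, -2.23392292e-01]), 'dq': array([ 0.00155721,  0.00056829, -0.00044643, -0.0008525 ,  0.00030903,
        0.00028676]), 'tau': array([-2.04847056e-03, -4.12263644e+01, -2.59745264e+01, -2.89506679e-04,
        4.10030087e-03,  1.15708019e-06]), 'eef_pos': array([ 123.15052139, -510.11004278,  247.73115163]), 'ee_rot': array([ 0.55592   , -0.55518867,  0.43772199, -0.43717039]), 'force': array([ 0.95583184,  0.11455254, -0.12038144]), 'wrist_torque': array([0.04137481, 0.0002232 , 0.0187359 ]), 'grip_width': 0.9986663892714767}
scene [[520.0785634433669, 0.0, 280.280864819368], [0.0, 520.0785634433669, 213.01707776235583], [0.0, 0.0, 1.0]] [[-0.2808, -0.7763, 0.5643, 1259.9899], [0.9597, -0.2192, 0.1759, 237.8305], [-0.0129, 0.591, 0.8066, 1115.0212], [0.0, 0.0, 0.0, 1.0]] ['img', 'intrinsics', 'T']
box [([232.0, 190.0, 341.0, 250.0], 0.77), ([111.0, 132.0, 164.0, 181.0], 0.2)]
lid_handle [([237.0, 218.0, 342.0, 246.0], 0.95)]
upright_center [([249.0, 192.0,
[... 553 characters left out ...]
6, 925.6768], [0.0, 0.0, 0.0, 1.0]] ['img', 'intrinsics', 'T']
box [([221.0, 170.0, 316.0, 281.0], 0.6)]
lid_handle []
upright_center [([274.0, 204.0, 306.0, 233.0], 0.8)]
flat_center [([258.0, 246.0, 296.0, 267.0], 0.76)]
mould_a_mid [([156.0, 331.0, 239.0, 393.0], 0.93)]
spare_mid [([102.0, 303.0, 157.0, 339.0], 0.68)]
spatula_mid [([278.0, 153.0, 352.0, 177.0], 0.83)]
lid [([225.0, 169.0, 270.0, 256.0], 0.88)]
wrist [[289.24654739915366, 0.0, 272.10590036153303], [0.0, 289.24654739915366, 209.2892432064458], [0.0, 0.0, 1.0]] [[1.0, 0.0011, -0.0009, -0.4755], [-0.0012, 0.2951, -0.9555, -125.9453], [-0.0008, 0.9555, 0.2951, 76.6111], [0.0, 0.0, 0.0, 1.0]] ['img', 'intrinsics', 'mount']
0.95
```

View images.

View pics/scene0.png

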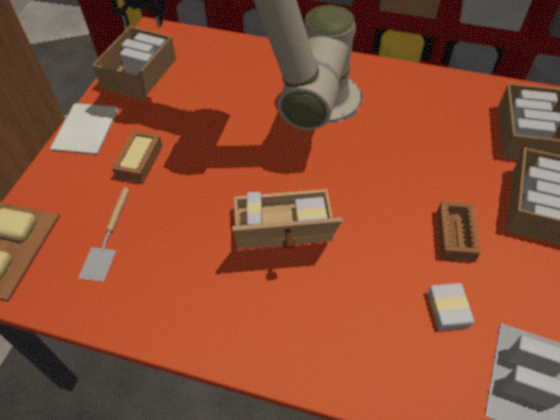

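View pics/side0.png

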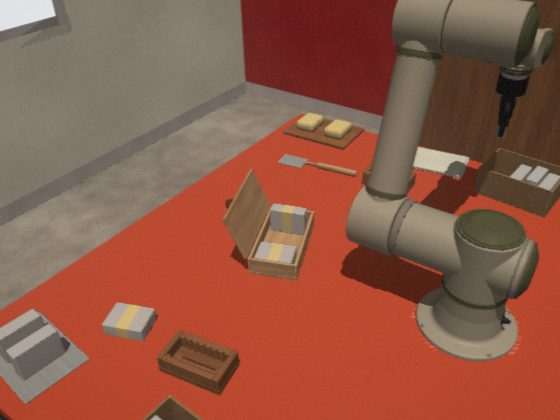

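View pics/wrist0.png

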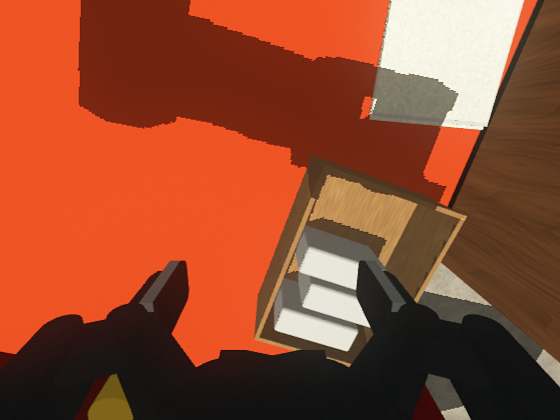

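Run:
```python
import cv2
a=cv2.imread("pics/scene0.png")[175:275,215:360]; cv2.imwrite("pics/z1.png",cv2.resize(a,None,fx=5.5,fy=5.5,interpolation=cv2.INTER_CUBIC))
a=cv2.imread("pics/side0.png")[160:290,210:340]; cv2.imwrite("pics/z2.png",cv2.resize(a,None,fx=4.5,fy=4.5,interpolation=cv2.INTER_CUBIC))
```

```text
(no output)
```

View pics/z1.png

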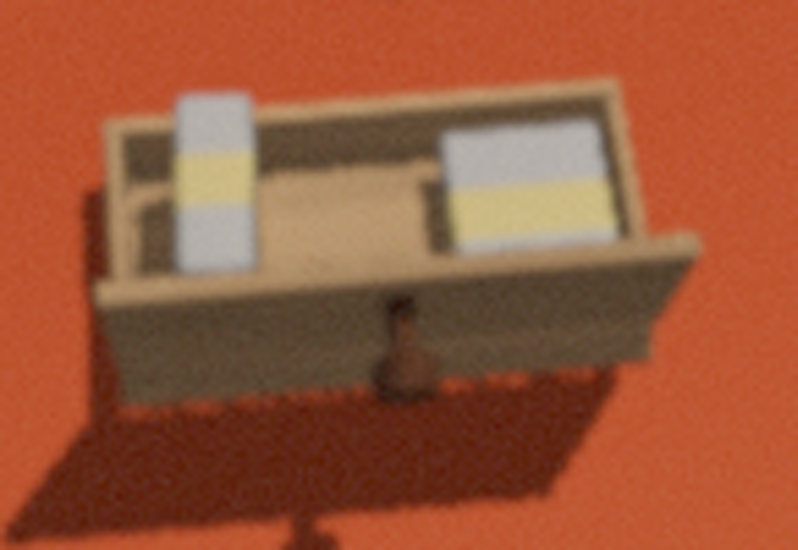

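View pics/z2.png

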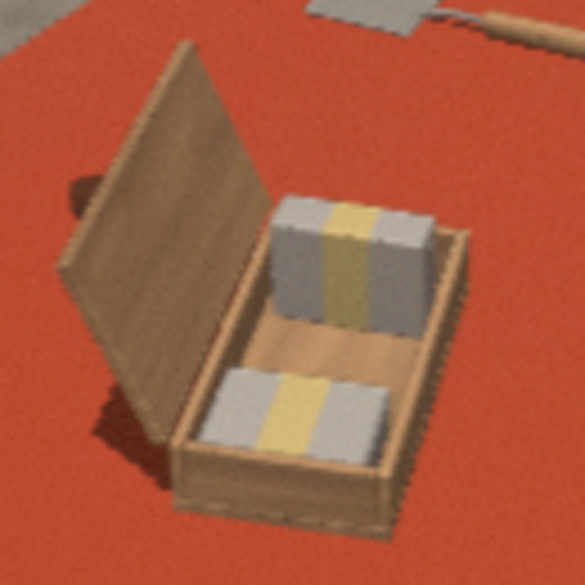

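```bash
cat > h.py <<'E'
import numpy as np, cv2
from rig import ctrl
from scipy.optimize import least_squares
K={'scene':np.array([[520.08,0,280.28],[0,520.08,213.02],[0,0,1]]),'side':np.array([[523.18,0,278.84],[0,523.18,213.52],[0,0,1]])}
T={'scene':np.array([[-0.2808,-0.7763,0.5643,1259.9899],[0.9597,-0.2192,0.1759,237.8305],[-0.0129,0.591,0.8066,1115.0212],[0,0,0,1]]),
'side':np.array([[-0.817,0.3224,-0.4781,-147.3436],[-0.5763,-0.4857,0.6573,927.339],[-0.0203,0.8125,0.5826,925.6768],[0,0,0,1]])}
def proj(n,P,K_=None,T_=None):
    P=np.atleast_2d(P); t=T[n] if T_ is None else T_; k=K[n] if K_ is None else K_
    c=(P-t[:3,3])@t[:3,:3]; c=c*[1,-1,-1]; u=c@k.T
    return u[:,:2]/u[:,2:]
def b2w(p,P):
    c,s=np.cos(p[2]),np.sin(p[2]); P=np.atleast_2d(P).astype(float)
    return np.c_[p[0]+c*P[:,0]-s*P[:,1],p[1]+s*P[:,0]+c*P[:,1],P[:,2]]
def w2b(p,P):
    c,s=np.cos(p[2]),np.sin(p[2]); P=np.atleast_2d(P)
    x=P[:,0]-p[0];y=P[:,1]-p[1]
    return np.c_[c*x+s*y,-s*x+c*y,P[:,2]]
def lid(th,r,y,n): return [65-r*np.cos(th)+n*np.sin(th),y,50.5+r*np.sin(th)+n*np.cos(th)]
E
cat > fit.py <<'E'
from h import *
def S(u,v): return (u+.5)/5.5+215-.5,(v+.5)/5.5+175-.5
def D(u,v): return (u+.5)/4.5+210-.5,(v+.5)/4.5+160-.5
obs=[]
def mk(q):
    x,y,yaw,th,uy,ux,fy,fx=q
    L=[('scene',[-65,-123,50],S(104,122)),('scene',[-65,123,50],S(619,80)),
    ('side',[-65,-123,50],D(469,232)),('side',[-65,123,50],D(389,468)),('side',[65,123,50],D(173,443)),
    ('side',[-65,123,0],D(391,540)),('side',[65,123,0],D(175,509)),
    ('side',lid(th,130,-123,0),D(193,45)),('side',lid(th,130,123,0),D(66,268)),
    ('scene',lid(th,130,-123,0),S(97,287)),('scene',lid(th,130,123,0),S(688,238)),
    ('scene',lid(th,130,-123,10),S(103,305)),('scene',lid(th,130,123,10),S(699,251)),
    ('scene',[ux-50,uy-17.5,83],S(177,94)),('scene',[ux-50,uy+17.5,83],S(249,94)),
    ('side',[ux-50,uy-17.5,83],D(437,215)),('side',[ux-50,uy+17.5,83],D(430,248)),('side',[ux+50,uy+17.5,83],D(271,226)),('side',[ux+50,uy-17.5,83],D(287,196)),
    ('scene',[fx-50,fy-37.5,43],S(440,132)),('scene',[fx-50,fy+37.5,43],S(600,121)),
    ('side',[fx-50,fy-37.5,43],D(389,387)),('side',[fx-50,fy+37.5,43],D(382,465)),('side',[fx+50,fy-37.5,43],D(235,370)),('side',[fx+50,fy+37.5,43],D(200,442)),
    ]
    return L
def res(q):
    return np.concatenate([(proj(n,b2w(q,P))[0]-np.array(o)) for n,P,o in mk(q)])
s=least_squares(res,[550,0,0,1.9,-85,0,70,0],loss='soft_l1',x_scale=[10,10,.1,.1,10,10,10,10])
print(np.round(s.x,3)); print(np.round(s.fun.reshape(-1,2),1).tolist())
E
python3 fit.py
```

```text
[ 5.10066e+02  9.44000e+00  3.80000e-01  1.96900e+00 -6.99280e+01
 -1.03300e+00  7.35260e+01  1.42500e+00]
[[-0.6, -0.9], [-0.6, -1.0], [0.1, -0.7], [0.4, 2.2], [-1.2, 0.7], [-0.1, 0.8], [-0.6, 0.5], [-0.7, -1.4], [0.1, -0.6], [-0.7, -0.6], [1.9, -1.1], [-1.4, 0.5], [0.4, 0.9], [-0.8, -0.7], [-0.1, -1.8], [0.3, 0.1], [-0.6, -0.1], [-0.5, 0.5], [-1.0, 0.2], [-0.3, -1.1], [-1.0, -1.5], [1.0, 0.1], [-3.4, 1.0], [-1.0, -1.0], [-0.7, 0.7]]
```

```bash
cat >> h.py <<'E'
from scipy.spatial.transform import Rotation as R
BOX=np.array([510.07,9.44,0.38])
def state():
    s=ctrl.sense(); q=s["ee_rot"]; return s,s["eef_pos"],R.from_quat([q[1],q[2],q[3],q[0]]).as_matrix()
def plan(Pb,wang=None):
    """Pb target TCP in box frame; wang: wanted world angle of tool x"""
    s,p,M=state(); w=b2w(BOX,Pb)[0]; print('t',round(s['time_s'],2),'boxTCP',np.round(w2b(BOX,p)[0],1),'F',np.round(s['force'],1),'w',round(s['grip_width'],2))
    print('off m',np.round(M.T@(w-p)/1000,4), 'toolx ang',np.arctan2(M[1,0],M[0,0]),'y',np.round(M[:,1],3),'z',np.round(M[:,2],3))
    if wang is not None:
        # rotate about tool y by a: x' = cos a x - sin a z
        d=np.array([np.cos(wang),np.sin(wang),0]); print('yaw',np.arctan2(-d@M[:,2],d@M[:,0]),'q6',s['joints'][5])
E
python3 - <<'E'
from h import *
for a in [0.38,0.38+np.pi,0.38+np.pi/2,0.38-np.pi/2]: plan([0,-112,180],a)
E
```

```text
t 0.95 boxTCP [-552.1 -339.2  248.3] F [-0.9 -0.2  0.3] w 1.0
off m [-0.3037  0.0683  0.514 ] toolx ang -1.3340466692616721 y [ 0.  0. -1.] z [0.972 0.235 0.   ]
yaw -1.714046669125658 q6 -0.22339281863364072
t 0.95 boxTCP [-552.1 -339.2  248.3] F [-0.9 -0.2  0.3] w 1.0
off m [-0.3037  0.0683  0.514 ] toolx ang -1.3340466692616721 y [ 0.  0. -1.] z [0.972 0.235 0.   ]
yaw 1.4275459844641356 q6 -0.22339281863364072
t 0.95 boxTCP [-552.1 -339.2  248.3] F [-0.9 -0.2  0.3] w 1.0
off m [-0.3037  0.0683  0.514 ] toolx ang -1.3340466692616721 y [ 0.  0. -1.] z [0.972 0.235 0.   ]
yaw 2.9983423095957162 q6 -0.22339281863364072
t 0.95 boxTCP [-552.1 -339.2  248.3] F [-0.9 -0.2  0.3] w 1.0
off m [-0.3037  0.0683  0.514 ] toolx ang -1.3340466692616721 y [ 0.  0. -1.] z [0.972 0.235 0.   ]
yaw -0.14325034399407735 q6 -0.22339281863364072
```

Emit:
jog_arm:
  targets:
    - {"offset": [-0.304, 0.05, 0.514], "yaw": -1.714}
    - {"offset": [-0.304, 0.05, 0.514], "yaw": -1.714}
    - {"offset": [-0.304, 0.05, 0.514], "yaw": -1.714}
    - {"offset": [-0.304, 0.05, 0.514], "yaw": -1.714}
    - {"offset": [-0.304, 0.05, 0.514], "yaw": -1.714}
    - {"offset": [-0.304, 0.05, 0.514], "yaw": -1.714}
    - {"offset": [-0.304, 0.05, 0.514], "yaw": -1.714}
    - {"offset": [-0.304, 0.05, 0.514], "yaw": -1.714}
    - {"offset": [-0.304, 0.05, 0.514], "yaw": -1.714}
    - {"offset": [-0.304, 0.05, 0.514], "yaw": -1.714}
    - {"offset": [-0.304, 0.05, 0.514], "yaw": -1.714}
    - {"offset": [-0.304, 0.05, 0.514], "yaw": -1.714}
  fingers: 0.05

```text
time_s: 1.95
eef_pos: [481.8, -161.4, 206.6]
ee_rot: [-0.704, 0.705, 0.061, -0.061]
force: [0.8, -0.5, -0.4]
grip_width: 0.587
```

Run:
```python
from h import *
plan([0,-112,198],0.38)
```

```text
t 1.95 boxTCP [ -89.6 -148.1  206.6] F [ 0.8 -0.5 -0.4] w 0.59
off m [0.0803 0.0086 0.0538] toolx ang 0.17229704097776766 y [ 0. -0. -1.] z [-0.171  0.985 -0.   ]
yaw -0.20770307699804827 q6 -0.7263763477755362
```

Emit:
jog_arm:
  targets:
    - {"offset": [0.08, 0.009, 0.054], "yaw": -0.208}
    - {"offset": [0.08, 0.009, 0.054], "yaw": -0.208}
    - {"offset": [0.08, 0.009, 0.054], "yaw": -0.208}
    - {"offset": [0.08, 0.009, 0.054], "yaw": -0.208}
    - {"offset": [0.08, 0.009, 0.054], "yaw": -0.208}

```text
time_s: 2.37
eef_pos: [551.4, -93.9, 197.2]
ee_rot: [-0.694, 0.694, 0.134, -0.134]
force: [0.0, -0.8, -0.6]
grip_width: 0.587
```

Run:
```python
from h import *
plan([0,-112,76],0.38)
s,p,M=state()
c=ctrl.capture("wrist"); im=c["img"][:,:,::-1].copy()
Tw=np.eye(4);Tw[:3,:3]=M;Tw[:3,3]=p; Tc=Tw@c["mount"]
for P in [[-65,-123,50],[65,-123,50],[65,123,50],[-65,123,50],[-51,-87.5,83],[49,-87.5,83],[49,-52.5,83],[-51,-52.5,83],[-48.6,36,43],[51.4,36,43],[51.4,111,43],[-48.6,111,43]]:
    u=proj('',b2w(BOX,P),c["intrinsics"],Tc)[0]; cv2.circle(im,(int(u[0]),int(u[1])),3,(255,0,255),-1)
cv2.imwrite("pics/w1.png",im)
```

```text
t 2.37 boxTCP [ 1.000e-01 -1.113e+02  1.972e+02] F [ 0.  -0.8 -0.6] w 0.59
off m [-0.      0.1212 -0.0007] toolx ang 0.3816859715153712 y [-0. -0. -1.] z [-0.372  0.928 -0.   ]
yaw 0.0016860195872225973 q6 -0.7595564018626016
```

View pics/w1.png

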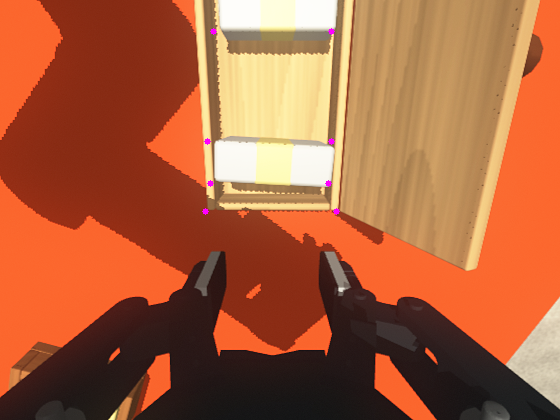

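Emit:
jog_arm:
  targets:
    - {"offset": [0.002, 0.04, -0.003], "yaw": 0}
    - {"offset": [0.002, 0.08, -0.003], "yaw": 0}
    - {"offset": [0.002, 0.105, -0.003], "yaw": 0}
    - {"offset": [0.002, 0.118, -0.003], "yaw": 0}
    - {"offset": [0.002, 0.12, -0.003], "yaw": 0}
    - {"offset": [0.002, 0.12, -0.003], "yaw": 0}

```text
time_s: 2.92
eef_pos: [553.5, -97.7, 77.6]
ee_rot: [-0.694, 0.695, 0.133, -0.133]
force: [0.2, 0.4, -0.0]
grip_width: 0.59
```

Run:
```python
from h import *
plan([0,-90,76],0.38)
for n in ["wrist","side"]:
    c=ctrl.capture(n); cv2.imwrite(f"pics/{n}2.png",c["img"][:,:,::-1])
a=cv2.imread("pics/side2.png")[130:290,190:360]; b=cv2.resize(a,(446,420),interpolation=cv2.INTER_CUBIC)
w=cv2.imread("pics/wrist2.png")[:,105:455]
cv2.imwrite("pics/c2.png",np.hstack([b,w]))
```

```text
t 2.92 boxTCP [   0.6 -115.6   77.6] F [ 0.2  0.4 -0. ] w 0.59
off m [-0.0006  0.0016  0.0256] toolx ang 0.37868944891269446 y [-0.001 -0.    -1.   ] z [-0.37   0.929  0.   ]
yaw -0.0013105554366911912 q6 -0.7612727677944531
```

View pics/c2.png

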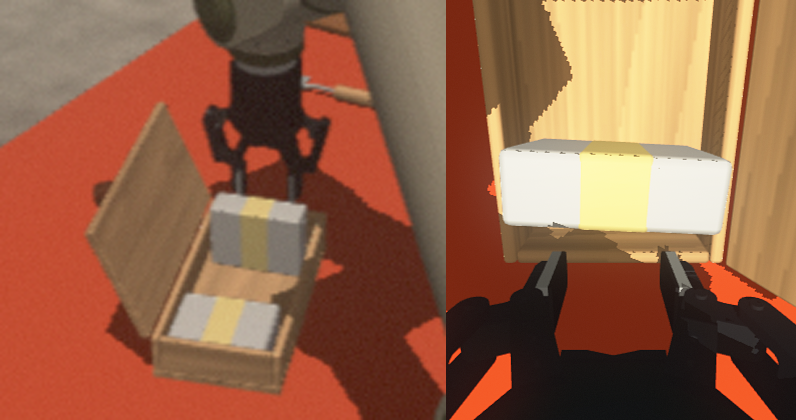

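Emit:
jog_arm:
  targets:
    - {"offset": [0, 0, 0.007], "yaw": 0}
    - {"offset": [0, 0, 0.013], "yaw": 0}
    - {"offset": [0, 0, 0.018], "yaw": 0}
    - {"offset": [0, 0, 0.022], "yaw": 0}
    - {"offset": [0, 0, 0.026], "yaw": 0}
    - {"offset": [0, 0, 0.03], "yaw": 0}
    - {"offset": [0, 0, 0.034], "yaw": 0}

```text
time_s: 3.6
eef_pos: [541.7, -65.6, 79.0]
ee_rot: [-0.694, 0.695, 0.134, -0.133]
force: [0.3, -0.3, 1.0]
grip_width: 0.586
```

```bash
cat > look.py <<'E'
import sys
from h import *
k=sys.argv[1]
plan([0,0,76],0.38)
for n in ["wrist","side"]:
    c=ctrl.capture(n); cv2.imwrite(f"pics/{n}{k}.png",c["img"][:,:,::-1])
a=cv2.imread(f"pics/side{k}.png")[130:290,190:360]; b=cv2.resize(a,(446,420),interpolation=cv2.INTER_CUBIC)
w=cv2.imread(f"pics/wrist{k}.png")[:,105:455]
cv2.imwrite(f"pics/c{k}.png",np.hstack([b,w]))
E
python3 look.py 3
```

```text
t 3.6 boxTCP [  1.5 -81.4  79. ] F [ 0.3 -0.3  1. ] w 0.59
off m [-0.0016  0.0028  0.0814] toolx ang 0.3794295821075583 y [ 0.002 -0.001 -1.   ] z [-0.37   0.929 -0.002]
yaw -0.0005735562468194653 q6 -0.7140747786978633
```

View pics/c3.png

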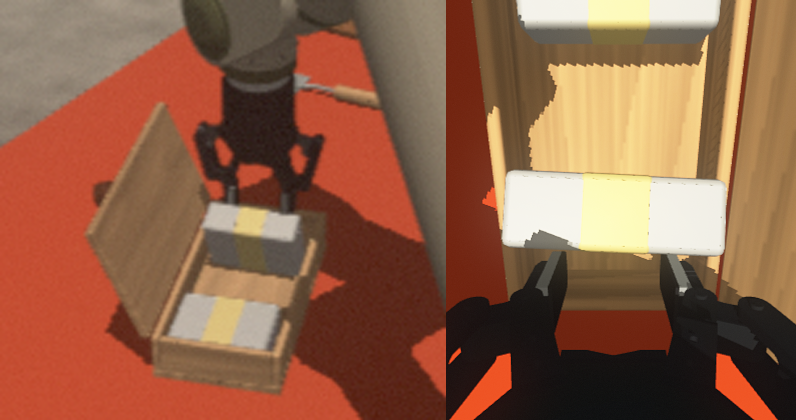

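Emit:
jog_arm:
  targets:
    - {"offset": [0, 0.003, 0.004], "yaw": 0}
    - {"offset": [0, 0.005, 0.007], "yaw": 0}
    - {"offset": [0, 0.005, 0.01], "yaw": 0}
    - {"offset": [0, 0.005, 0.013], "yaw": 0}

```text
time_s: 4.03
eef_pos: [536.4, -52.9, 73.5]
ee_rot: [-0.694, 0.695, 0.134, -0.133]
force: [-0.3, -0.9, 0.8]
grip_width: 0.587
```

```bash
python3 look.py 4
```

```text
t 4.03 boxTCP [  1.3 -67.7  73.5] F [-0.3 -0.9  0.8] w 0.59
off m [-0.0013 -0.0026  0.0677] toolx ang 0.3799480118538249 y [ 0.001 -0.001 -1.   ] z [-0.371  0.929 -0.001]
yaw -5.256343640570542e-05 q6 -0.6952421692614752
```

View pics/c4.png

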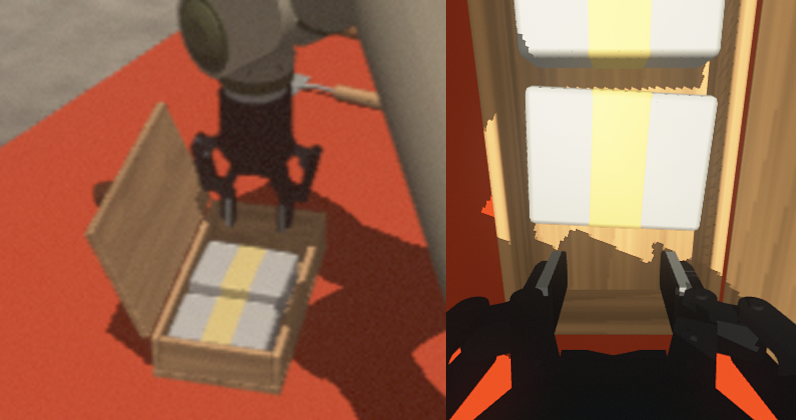

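Emit:
jog_arm:
  targets:
    - {"offset": [0, -0.04, -0.01], "yaw": 0}
    - {"offset": [0, -0.08, -0.01], "yaw": 0.1}
    - {"offset": [0, -0.12, 0], "yaw": 0.2}
    - {"offset": [0.02, -0.155, 0.02], "yaw": 0.32}
    - {"offset": [0.05, -0.155, 0.04], "yaw": 0.44}
    - {"offset": [0.08, -0.155, 0.068], "yaw": 0.56}
    - {"offset": [0.11, -0.155, 0.068], "yaw": 0.68}
    - {"offset": [0.14, -0.155, 0.068], "yaw": 0.8}
    - {"offset": [0.154, -0.155, 0.068], "yaw": 0.92}
    - {"offset": [0.154, -0.155, 0.068], "yaw": 1.04}
    - {"offset": [0.154, -0.155, 0.068], "yaw": 1.16}
    - {"offset": [0.154, -0.155, 0.068], "yaw": 1.28}
  fingers: 0.085

```text
time_s: 5.13
eef_pos: [654.2, 67.7, 228.4]
ee_rot: [-0.636, 0.636, -0.309, 0.31]
force: [-0.1, -0.4, 0.4]
grip_width: 0.995
```

Run:
```python
from h import *
plan([155,0,228],0.38-np.pi/2)
```

```text
t 5.13 boxTCP [155.5   0.6 228.4] F [-0.1 -0.4  0.4] w 1.0
off m [ 0.0005  0.0004 -0.0007] toolx ang -0.9053334300853549 y [ 0.001 -0.001 -1.   ] z [0.787 0.617 0.   ]
yaw 0.28546316147017897 q6 0.831125407219864
```

Emit:
jog_arm:
  targets:
    - {"offset": [0, 0, 0], "yaw": 0.12}
    - {"offset": [0, 0, 0], "yaw": 0.24}
    - {"offset": [0, 0, 0], "yaw": 0.285}
    - {"offset": [0, 0, 0], "yaw": 0.285}

```text
time_s: 5.47
eef_pos: [654.2, 67.6, 228.3]
ee_rot: [-0.585, 0.585, -0.397, 0.397]
force: [-0.7, -0.5, -0.9]
grip_width: 0.995
```

Run:
```python
from h import *
plan([155,0,150],0.38-np.pi/2)
s,p,M=state()
TH=1.969
for n in ["scene","side"]:
    c=ctrl.capture(n); im=c["img"][:,:,::-1].copy()
    if n=="scene":
        for P in [lid(TH,130,-123,0),lid(TH,130,123,0),lid(TH,100,0,45),[155,-57,150],[155,57,150]]:
            u=proj(n,b2w(BOX,P))[0]; cv2.circle(im,(int(u[0]),int(u[1])),1,(255,0,255),-1)
    cv2.imwrite(f"pics/{n}5.png",im)
a=cv2.imread("pics/scene5.png")[140:280,190:370]; b=cv2.imread("pics/side5.png")[90:290,150:350]
cv2.imwrite("pics/c5.png",np.hstack([cv2.resize(a,(430,334),interpolation=cv2.INTER_CUBIC),cv2.resize(b,(334,334),interpolation=cv2.INTER_CUBIC)]))
```

```text
t 5.47 boxTCP [155.5   0.6 228.3] F [-0.7 -0.5 -0.9] w 0.99
off m [ 0.0005  0.0783 -0.0005] toolx ang -1.192006883028979 y [ 0.001 -0.001 -1.   ] z [0.929 0.37  0.   ]
yaw -0.0012102975508306256 q6 1.1176840932707484
```

View pics/c5.png

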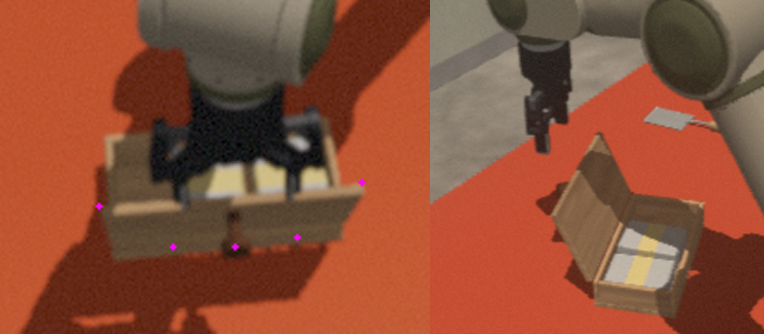

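Emit:
jog_arm:
  targets:
    - {"offset": [0, 0.035, 0], "yaw": 0}
    - {"offset": [0, 0.06, 0], "yaw": 0}
    - {"offset": [0, 0.075, 0], "yaw": 0}
    - {"offset": [0, 0.08, 0], "yaw": 0}
    - {"offset": [0, 0.08, 0], "yaw": 0}

```text
time_s: 5.98
eef_pos: [653.9, 67.5, 147.3]
ee_rot: [-0.586, 0.587, -0.396, 0.395]
force: [-0.8, -0.7, 0.3]
grip_width: 0.993
```

```bash
cat > look2.py <<'E'
import sys
from h import *
k=sys.argv[1]
plan([65,0,150],0.38-np.pi/2)
for n in ["scene","side"]:
    c=ctrl.capture(n); cv2.imwrite(f"pics/{n}{k}.png",c["img"][:,:,::-1])
a=cv2.imread(f"pics/scene{k}.png")[140:280,190:370]; b=cv2.imread(f"pics/side{k}.png")[90:290,150:350]
cv2.imwrite(f"pics/c{k}.png",np.hstack([cv2.resize(a,(430,334),interpolation=cv2.INTER_CUBIC),cv2.resize(b,(334,334),interpolation=cv2.INTER_CUBIC)]))
E
python3 look2.py 6
```

```text
t 5.98 boxTCP [155.1   0.6 147.3] F [-0.8 -0.7  0.3] w 0.99
off m [ 0.0003 -0.0025 -0.0901] toolx ang -1.1876136993399469 y [-0.001 -0.001 -1.   ] z [ 0.927  0.374 -0.002]
yaw 0.003182336592037462 q6 1.113253939707254
```

View pics/c6.png

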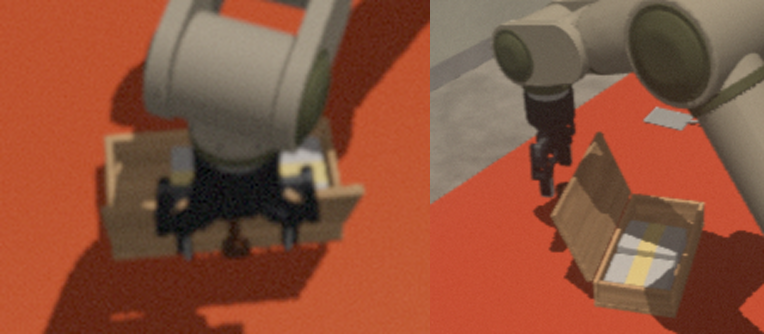

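Emit:
jog_arm:
  targets:
    - {"offset": [0, 0, -0.01], "yaw": 0}
    - {"offset": [0, 0, -0.02], "yaw": 0}
    - {"offset": [0, 0, -0.03], "yaw": 0}
    - {"offset": [0, 0, -0.04], "yaw": 0}
    - {"offset": [0, 0, -0.05], "yaw": 0}
    - {"offset": [0, 0, -0.06], "yaw": 0}
    - {"offset": [0, 0, -0.068], "yaw": 0}
    - {"offset": [0, 0, -0.068], "yaw": 0}

```text
time_s: 6.75
eef_pos: [591.8, 41.8, 151.5]
ee_rot: [0.587, -0.585, 0.394, -0.398]
force: [1.1, 0.1, 0.9]
grip_width: 0.995
```

```bash
python3 look2.py 7
```

```text
t 6.75 boxTCP [ 87.9  -0.3 151.5] F [1.1 0.1 0.9] w 0.99
off m [-0.0004  0.0014 -0.0229] toolx ang -1.1879432436639208 y [ 0.006 -0.001 -1.   ] z [0.928 0.374 0.005]
yaw 0.0028690643027849566 q6 1.0616674916037567
```

View pics/c7.png

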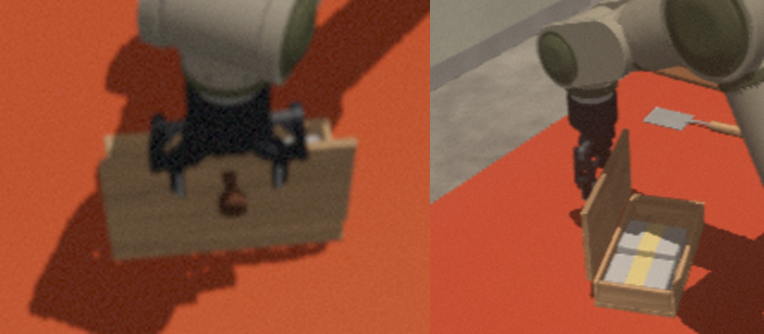

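Emit:
jog_arm:
  targets:
    - {"offset": [0, 0, -0.013], "yaw": 0}
    - {"offset": [0, 0.001, -0.026], "yaw": 0}
    - {"offset": [0, 0.004, -0.037], "yaw": 0}
    - {"offset": [0, 0.008, -0.048], "yaw": 0}
    - {"offset": [0, 0.014, -0.059], "yaw": 0}
    - {"offset": [0, 0.02, -0.069], "yaw": 0}
    - {"offset": [0, 0.028, -0.077], "yaw": 0}
    - {"offset": [0, 0.037, -0.085], "yaw": 0}
    - {"offset": [0, 0.047, -0.091], "yaw": 0}
    - {"offset": [0, 0.053, -0.094], "yaw": 0}
    - {"offset": [0, 0.053, -0.094], "yaw": 0}

```text
time_s: 7.77
eef_pos: [505.2, 6.8, 96.7]
ee_rot: [0.586, -0.586, 0.395, -0.397]
force: [-0.2, 0.6, -0.8]
grip_width: 1.0
```

```bash
python3 look2.py 8
```

```text
t 7.77 boxTCP [-5.5 -0.6 96.7] F [-0.2  0.6 -0.8] w 1.0
off m [-0.0003 -0.0531  0.0707] toolx ang -1.187893034577697 y [ 0.003 -0.001 -1.   ] z [0.928 0.374 0.003]
yaw 0.002909368282188433 q6 0.9695473786646845
```

View pics/c8.png

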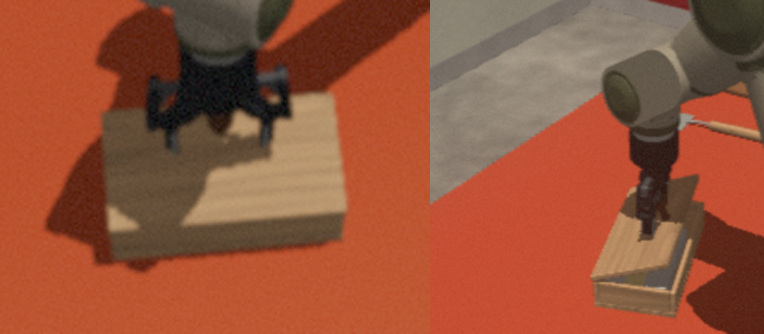

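Emit:
jog_arm:
  targets:
    - {"offset": [0, 0.006, -0.004], "yaw": 0}
    - {"offset": [0, 0.012, -0.008], "yaw": 0}
    - {"offset": [0, 0.016, -0.012], "yaw": 0}
    - {"offset": [0, 0.02, -0.015], "yaw": 0}
    - {"offset": [0, 0.02, -0.015], "yaw": 0}

```text
time_s: 8.28
eef_pos: [491.3, 1.1, 76.8]
ee_rot: [0.586, -0.586, 0.395, -0.397]
force: [-0.4, 0.6, 0.0]
grip_width: 0.996
```

```bash
python3 look2.py 9
```

```text
t 8.28 boxTCP [-20.5  -0.7  76.8] F [-0.4  0.6  0. ] w 1.0
off m [-0.0003 -0.0729  0.0857] toolx ang -1.1879659778542548 y [ 0.003 -0.001 -1.   ] z [0.928 0.374 0.003]
yaw 0.0028364855738034554 q6 0.9516354342504536
```

View pics/c9.png

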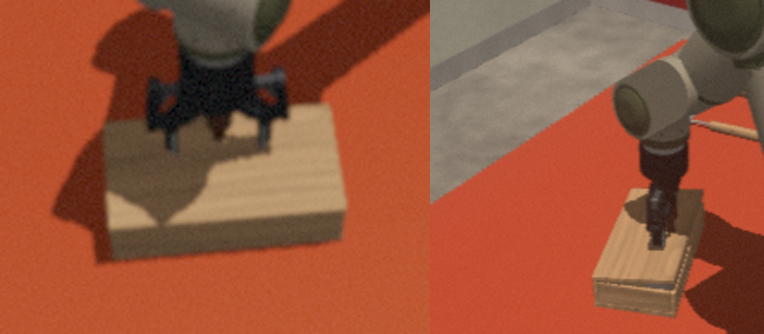

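Emit:
jog_arm:
  targets:
    - {"offset": [0, 0.002, -0.001], "yaw": 0}
    - {"offset": [0, 0.004, -0.002], "yaw": 0}
    - {"offset": [0, 0.006, -0.003], "yaw": 0}
    - {"offset": [0, 0.006, -0.003], "yaw": 0}

```text
time_s: 8.72
eef_pos: [489.0, 0.1, 71.2]
ee_rot: [0.586, -0.586, 0.394, -0.397]
force: [-1.0, 0.2, 0.9]
grip_width: 0.995
```

Emit:
jog_arm:
  targets:
    - {"offset": [0, 0.002, 0], "yaw": 0}
    - {"offset": [0, 0.004, 0], "yaw": 0}
    - {"offset": [0, 0.004, 0], "yaw": 0}

```text
time_s: 8.97
eef_pos: [488.8, 0.1, 66.8]
ee_rot: [0.586, -0.586, 0.394, -0.397]
force: [0.3, -0.3, -1.0]
grip_width: 0.991
```

```bash
python3 look2.py 10
```

```text
t 8.97 boxTCP [-23.2  -0.8  66.8] F [ 0.3 -0.3 -1. ] w 0.99
off m [-0.0004 -0.083   0.0884] toolx ang -1.1878445310636014 y [ 0.003 -0.001 -1.   ] z [0.928 0.374 0.003]
yaw 0.002958438124011527 q6 0.9481931221617705
```

View pics/c10.png

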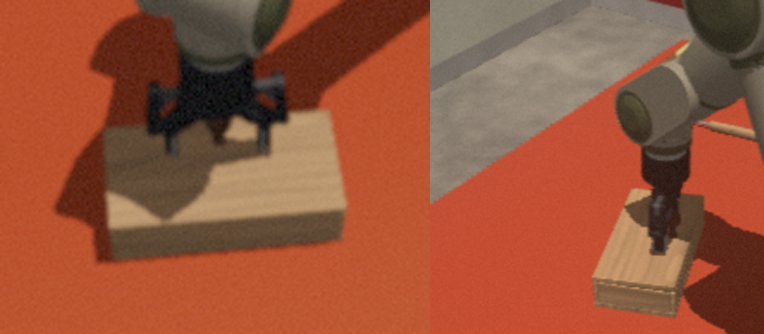

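Emit:
jog_arm:
  targets:
    - {"offset": [0, 0.001, 0], "yaw": 0}
    - {"offset": [0, 0.002, 0], "yaw": 0}
    - {"offset": [0, 0.002, 0], "yaw": 0}

```text
time_s: 9.32
eef_pos: [489.0, 0.1, 65.0]
ee_rot: [0.586, -0.586, 0.394, -0.397]
force: [0.1, 0.3, -0.4]
grip_width: 0.992
```

Emit:
jog_arm:
  targets:
    - {"offset": [0, 0.001, 0], "yaw": 0}
    - {"offset": [0, 0.0015, 0], "yaw": 0}
    - {"offset": [0, 0.0015, 0], "yaw": 0}

```text
time_s: 9.57
eef_pos: [489.2, 0.1, 64.4]
ee_rot: [0.587, -0.586, 0.394, -0.397]
force: [-3.7, 0.1, 14.0]
grip_width: 0.996
```

Emit:
jog_arm:
  targets:
    - {"offset": [0, 0.001, 0], "yaw": 0}
    - {"offset": [0, 0.001, 0], "yaw": 0}

```text
time_s: 9.73
eef_pos: [489.2, 0.1, 64.4]
ee_rot: [0.587, -0.586, 0.394, -0.397]
force: [-4.8, -0.9, 13.9]
grip_width: 0.993
```

Emit:
jog_arm:
  targets:
    - {"offset": [0, -0.01, 0], "yaw": 0}
    - {"offset": [0, -0.04, 0], "yaw": 0}
    - {"offset": [0, -0.08, 0], "yaw": 0}
    - {"offset": [0, -0.12, 0], "yaw": 0}
    - {"offset": [0, -0.16, -0.04], "yaw": 0}
    - {"offset": [0, -0.18, -0.08], "yaw": 0}
    - {"offset": [0, -0.18, -0.1], "yaw": 0}
    - {"offset": [0, -0.18, -0.1], "yaw": 0}

```text
time_s: 10.4
eef_pos: [392.9, -38.1, 246.2]
ee_rot: [0.586, -0.585, 0.393, -0.399]
force: [-0.7, -0.2, -0.3]
grip_width: 0.997
```

```bash
python3 look2.py 11
python3 - <<'E'
from h import *
for n in ["scene","side"]:
    im=cv2.imread(f"pics/{n}11.png")
    for P in [lid(0,130,-123,10),lid(0,130,123,10),lid(0,0,123,10),lid(0,0,-123,10),[-65,-123,50],[-65,123,50]]:
        u=proj(n,b2w(BOX,P))[0]; cv2.circle(im,(round(u[0]),round(u[1])),0,(255,0,255),-1)
    cv2.imwrite(f"pics/{n}11m.png",im)
a=cv2.imread("pics/scene11m.png")[160:280,210:370]; b=cv2.imread("pics/side11m.png")[170:290,210:340]
cv2.imwrite("pics/c11m.png",np.hstack([cv2.resize(a,(440,330),interpolation=cv2.INTER_NEAREST),cv2.resize(b,(358,330),interpolation=cv2.INTER_NEAREST)]))
cv2.imwrite("pics/all11.png",np.hstack([cv2.resize(cv2.imread(f"pics/{n}11.png"),(400,300)) for n in ("scene","side")]))
E
```

```text
t 10.4 boxTCP [-126.4   -0.6  246.2] F [-0.7 -0.2 -0.3] w 1.0
off m [-0.0008  0.0972  0.1909] toolx ang -1.188534018223968 y [ 0.007 -0.003 -1.   ] z [0.928 0.373 0.005]
yaw 0.002292025110075359 q6 0.7931825605038803
```

View pics/c11m.png

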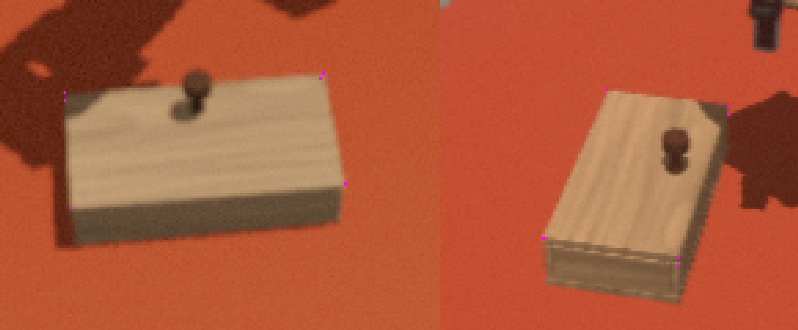

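View pics/all11.png

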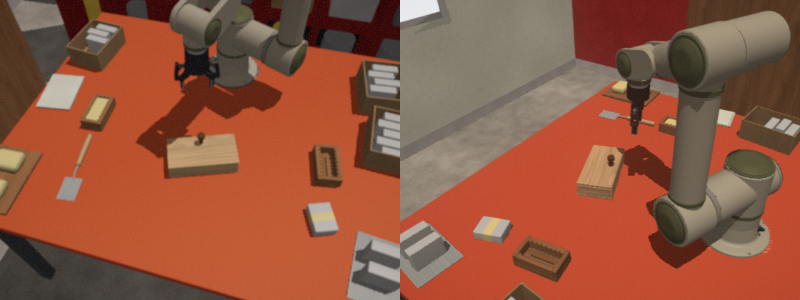

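```bash
python3 -c "
from rig import ctrl
print(ctrl.finish_job())"
```

```text
the job is handed in; nothing more can be done
None
```

The job is done and handed in at about 10.4 s. The upright pack now lies flat beside the other one, and the lid is fully shut.

**Pack:** I pushed the standing pack near its top with two fingertips until it tipped onto the free floor. The wrist and side pictures showed both packs flat, with a small gap between them and nothing above the rim.

**Lid:** I reached behind it with the fingers on either side of the knob, swung it over and pressed it down. It stopped firmly at about 14 N, with the fingertips at about the shut lid's top height (60.5 mm). A second press, commanded 1 mm lower, moved it no further and read the same force. After backing off, the lid corners I worked out for a shut lid matched both camera pictures to about a pixel.

**Surroundings:** The highest force I read was about 15 N. The arm ended clear of everything. By eye, the moulds, spatula and spare pack sit where they began. No check failed or disagreed, but I could not look inside the box again once the lid was shut.

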